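Centre-punch the open hole mark on a bracket blank

ROBOT

A 6-joint arm with a two-finger parallel gripper is mounted at the origin on a cart in front of the work surface, level with it; the furniture and walls round the work are solid. World frame = base frame: x ahead of the robot, y to its left, z up, the work surface at z = 0. Lengths are in mm, angles in rad, forces in N, time in s.
With the tool pointing down it reaches from about 350 to 775 mm from the base axis. Payload 7.3 kg.
Tool frame: the origin (TCP) lies midway between the tips of the shut fingers; the grasp point (between the pads) lies 19 mm behind it; x points along the fingers, z is the direction in which the jaws open and shut, and the axes are right-handed (so a half turn about x gives the same grasp; the last joint's range is limited). The gripper opens to 92 mm and grips with 3 to 60 N. Pads are 19 mm wide; open, the fingers measure 130 mm over their backs; the gripper's body (75 mm by 190 mm) begins 47 mm behind the grasp point.
Start: joints at [-1.395, 0.342, 1.524, -0, 1.275, -0.146], TCP at [166.067, -498.063, 226.741] pointing down, gripper open.
Joint ranges: [-2.53, 2.53], [-0.77, 2.02], [0.04, 2.7], [-1, 4.14], [0.28, 2.66], [-3.11, 3.11]. Speed limits (rad/s): [2.57, 2.57, 3.14, 3.14, 3.14, 3.14].

INTERFACE

Orientations are given as [roll, pitch, yaw] about the fixed x, y, z axes, in that order (R = Rz(yaw) Ry(pitch) Rx(roll)).
In Python, from plant import monitor, optics, close_job gives the robot as it stands.
- The arm moves only by the tool send_rows, never from a script. Its argument "commands" is a list that holds one entry, the list of rows, each a list of 5 numbers: the shift along the tool's x, y, z in m, then the turn about the tool's x in degrees, then the finger opening in m, from 0 to 0.0918. A call has 1 to 10 rows; each row shifts and turns the pose as measured when the row begins, along the tool's axes as they then stand; what a row does not reach is not made up. A row lasts 1/12 s, in which the tool goes at most 41.7 mm and 7.16 degrees, less where a joint would pass 70% of its speed; a pose out of reach is approached as far as the arm can. A call with a gripper value outside its range is refused whole. The fingers move at their own pace and stop on an object; the grip force is fixed at half the most. Time passes only in rows, so rows that do not move let the fingers close. It gives the time, the measured TCP pose, the force and the opening at its end, in the units of the state.
- monitor.get_obs(): the state, without advancing time (a new reading comes with each control period).
- optics.capture(name): name is "scene" or "top"; returns a dict with "color" (400x640x3 uint8, blue, green, red), "camera_matrix" (3x3 intrinsics, pixels), "k1" (the pictures are not rectified: a ray, as slopes to the right and down, at radius r is drawn at 1 + k1 r^2 times it, then the intrinsics apply), "camera_from_world" (4x4, takes a point from world to camera coordinates). Camera axes: x right, y down, z forward; pixel columns grow to the right and rows downward; lengths in mm; the calibration is good to about 2 mm. A picture is of the moment at which its call begins. There is no depth.
- close_job(): hands the job in, once; it reports no verdict.
The state is a dict: "time": time; "joint_positions": joint angles; "dq": joint speeds; "tau": joint torques, N m; "tool_pos": TCP position; "tcp_rot": TCP orientation; "contact_force": force on the tool from outside, world axes, zero at the start; "moment": the same for the moment, N m; "grip_width": finger opening in mm.
Only numpy, scipy, OpenCV 4.12 (cv2) and the standard library are available. Lean on these libraries where they do the work, as an engineer would, in place of code of your own. Each camera call takes 0.05 s, during which the arm holds its last target.

TASK

Take the spring-loaded centre punch out of its fork stand and set its point on the open, red-ringed hole mark of the bracket blank, then press it straight down until its hidden spring snaps and the point is driven all the way in. Do not fire the punch anywhere else (the green-ringed mark is already done). Then hang the punch back in the fork of its stand, upright and resting on its collar, and let go; leave the lens holder, bottle, tin and brass weight where they stand.

Things in the scene. Friction and masses are not known exactly. Their poses are not given: they have to be found in the camera images.
- punch: loose centre punch, 139 mm tall, about 0.3 kg, hanging point down in the stand. Origin: the sprung-out point; z up the tool. Heights: dark point 0-28 mm (10 mm thick, tapering over the last 12), steel neck 28-65 (16 thick), collar 65-71 (36 across), square blue grooved grip 71-121 (24 x 24, flats face its x and y), dark round cap 121-139 (24 across)
- grip (a point): middle of the blue square grip of the punch, 96 mm above the origin of the punch; axes as the punch
- tip (a point): the very point of the punch; moves with the point
- collar (a point): centre of the underside of the punch's collar, 65 mm above its origin; axes as the punch
- punch_point (a joint): how far the point is pushed into the punch, m: 0 sprung out, 0.0078 at the inner stop. The first 2 mm take about 3 N; then it stiffens to about 12 to 13 N at 4 to 5 mm, where the hidden spring snaps: the force falls away to about 5 N while the point runs on to the stop at 7.8 mm, beyond which it is solid. Springs out again when lifted
- mark_open: the hole mark to be punched: scribed cross in a red ring 24 mm across, flat on the blank, with no dot in its middle; origin at its centre, level with the blank's top
- mark_done: the hole mark already punched: scribed cross in a green ring 24 mm across with a black dimple in its middle; origin at its centre, 60 mm from the other mark. Which end of the blank it is at varies
- blank: aluminium bracket blank 90 x 150 x 8 mm on a dark steel block 110 x 170 mm, fixed; top 28 mm above the table; origin on the table under its centre, long side along y. The marks lie on its lengthwise centre line, 30 mm either side of the middle. Screw heads 13 mm across stand 8 mm proud, 62 mm from the middle at both ends
- stand: grey fork stand, fixed, foot 90 x 60 mm; origin on the table under the fork's seat. Aluminium fork 60 mm wide, 8 mm thick, top 75 mm above the table; slot 22 mm wide along the stand's x, open to -x (tines end 28 mm in front of the seat), closed 14 mm behind the seat; a grey post behind, no higher than the fork
- seat (a point): seat of the fork: middle of the slot, level with the fork's top; the collar's underside rests here when the punch hangs
- lens_holder: bystander, 76 mm tall: round black lens ring on a post and foot; origin under its foot
- bottle: bystander: amber bottle with a white cap, 87 mm tall; origin under its middle
- tin: bystander: round white tin, 66 mm across, 31 mm tall; origin under its middle
- weight: bystander: brass weight with a knob, 47 mm tall; origin under its middle

How it is judged:
By the outcome, as a careful person would: the job done as asked, in the order asked, and still so for the second after the job is handed in, with the robot touching nothing.
It also fails if it takes over 51 s, if anything falls off the work surface, if the arm or the gripper's body presses on something with over 40 N, if the wrist force passes 120 N, or if a joint passes its speed limit or range.

## Working session

There is one attempt and no reset: what is moved stays moved. The work goes in short steps, Python scripts to look and compute and a tool call to move; the robot and the scene stay as the last step left them, time stands still between calls to the robot, and variables do not carry over. Pictures are saved under pics/ and viewed, and the job is handed in when it is done.

Besides the shell and the picture viewer there is one more tool, called after "Request:" as name([rows], argument=value, ...), one row to a line, values as JSON. send_rows: Moves the arm, as the interface text tells. Its arguments: {"type":"object","properties":{"commands":{"type":"array","items":{"type":"array","items":{"type":"array","items":{"type":"number"}}}}},"required":["commands"]}

```bash
mkdir -p pics; ls
cat > h.py <<'E'
import numpy as np, cv2
from plant import monitor, optics
def cap(n,f):
    d=optics.capture(n); cv2.imwrite('pics/'+f,d['color']); return d
E
python3 - <<'E'
from h import *
import pickle
o=monitor.get_obs(); print({k:np.round(v,3) for k,v in o.items()})
for n in('scene','top'):
    d=cap(n,n+'0.png'); pickle.dump(d,open(n+'0.pkl','wb'))
    print(n,d['camera_matrix'],d['k1'],d['camera_from_world'])
E
```

```text
pics
{'time': np.float64(0.0), 'joint_positions': array([-1.395,  0.343,  1.525, -0.   ,  1.275, -0.146]), 'dq': array([-0.001,  0.002, -0.   ,  0.001, -0.002, -0.001]), 'tau': array([-1.0000e-03, -4.3124e+01, -2.4423e+01,  7.2000e-02,  5.6000e-02,
       -0.0000e+00]), 'tool_pos': array([ 165.997, -497.64 ,  226.039]), 'tcp_rot': array([3.017, 1.569, 1.768]), 'contact_force': array([-0.326,  0.173, -0.051]), 'moment': array([-0.006,  0.021, -0.034]), 'grip_width': np.float64(91.845)}
scene [[375.15512614   0.         321.06123221]
 [  0.         375.15512614 195.92883659]
 [  0.           0.           1.        ]] -0.03166667735392325 [[ 5.82360894e-01 -8.12567768e-01  2.42778078e-02 -5.13138160e+02]
 [-3.39888178e-01 -2.70506872e-01 -9.00723076e-01  2.52973229e+02]
 [ 7.38465853e-01  5.16294156e-01 -4.33714801e-01  6.98528668e+02]
 [ 0.00000000e+00  0.00000000e+00  0.00000000e+00  1.00000000e+00]]
top [[507.64370088   0.         310.40846583]
 [  0.         507.64370088 197.57923767]
 [  0.           0.           1.        ]] -0.06124393278132123 [[-1.30849355e-02 -9.99726110e-01  1.94033598e-02 -2.00201551e+02]
 [-9.95626876e-01  1.12312934e-02 -9.27414764e-02  6.10387424e+02]
 [ 9.24981506e-02 -2.05320228e-02 -9.95501144e-01  1.30812096e+03]
 [ 0.00000000e+00  0.00000000e+00  0.00000000e+00  1.00000000e+00]]
```

View pics/scene0.png

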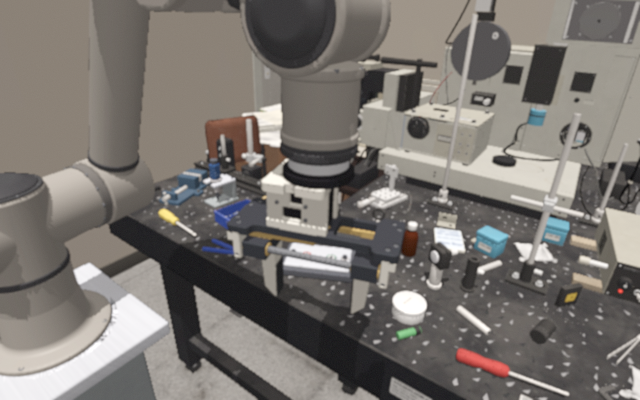

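View pics/top0.png

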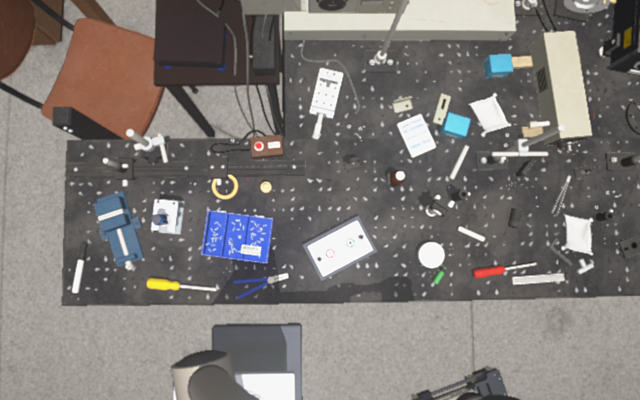

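The top view shows the blank near (340,247), what looks like the stand with the punch near (168,216), tin (431,255), bottle (397,177). I'll zoom in.

```bash
cat >> h.py <<'E'
def ray(d,u,v):
    K=d['camera_matrix'];a=(u-K[0,2])/K[0,0];b=(v-K[1,2])/K[1,1]
    dist=np.array([d['k1'],0,0,0,0.])
    p=cv2.undistortPoints(np.array([[[u,v]]],float),K,dist).ravel()
    T=d['camera_from_world'];R=T[:3,:3];c=-R.T@T[:3,3]
    return c,R.T@np.array([p[0],p[1],1])
def onz(d,u,v,z):
    c,r=ray(d,u,v);return c+r*(z-c[2])/r[2]
def proj(d,P):
    T=d['camera_from_world']
    return cv2.projectPoints(np.array(P,float).reshape(-1,1,3),cv2.Rodrigues(T[:3,:3])[0],T[:3,3],d['camera_matrix'],np.array([d['k1'],0,0,0,0.]))[0].reshape(-1,2)
def crop(d,f,x0,x1,y0,y1,s):
    cv2.imwrite('pics/'+f,cv2.resize(d['color'][y0:y1,x0:x1],None,fx=s,fy=s,interpolation=cv2.INTER_CUBIC))
E
python3 - <<'E'
from h import *
import pickle
d=pickle.load(open('top0.pkl','rb'))
crop(d,'t_st.png',140,196,190,245,10)
crop(d,'t_bl.png',295,385,205,290,7)
s=pickle.load(open('scene0.pkl','rb'))
crop(s,'s_st.png',150,300,130,260,5)
print(onz(d,168,216,130),onz(d,340,247,28),onz(d,431,255,31),onz(d,397,177,87),onz(d,265,187,47))
E
```

```text
[557.5947114  141.09242898 130.        ] [ 477.09048324 -283.57981132   28.        ] [ 452.54906137 -522.93111801   31.        ] [ 652.79097978 -427.74690265   87.        ] [635.36719948 -89.32006687  47.        ]
```

View pics/t_st.png

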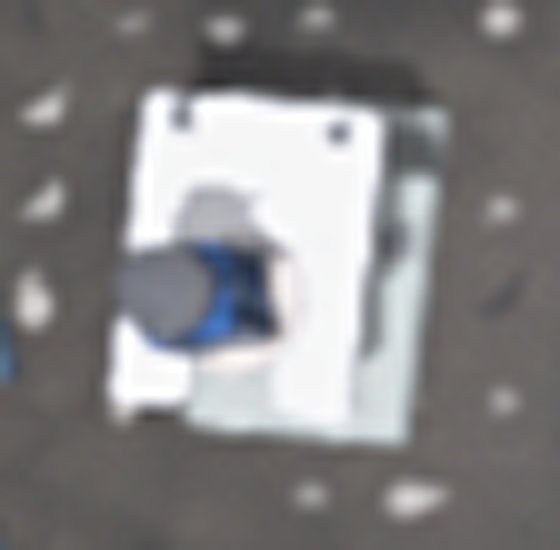

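View pics/t_bl.png

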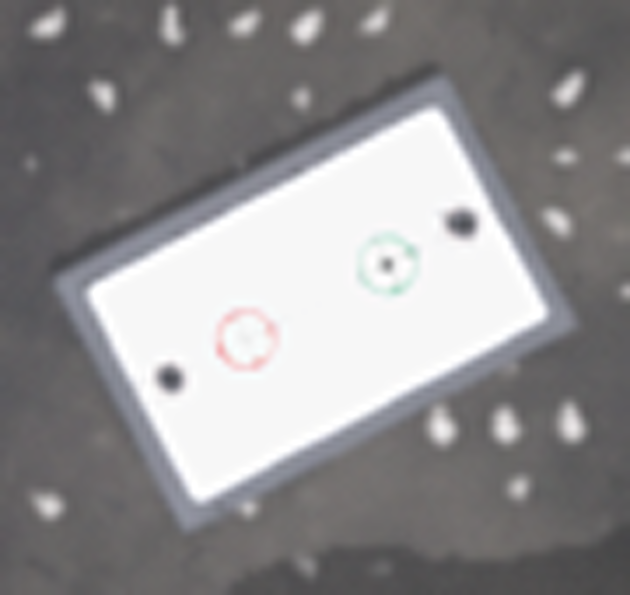

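View pics/s_st.png

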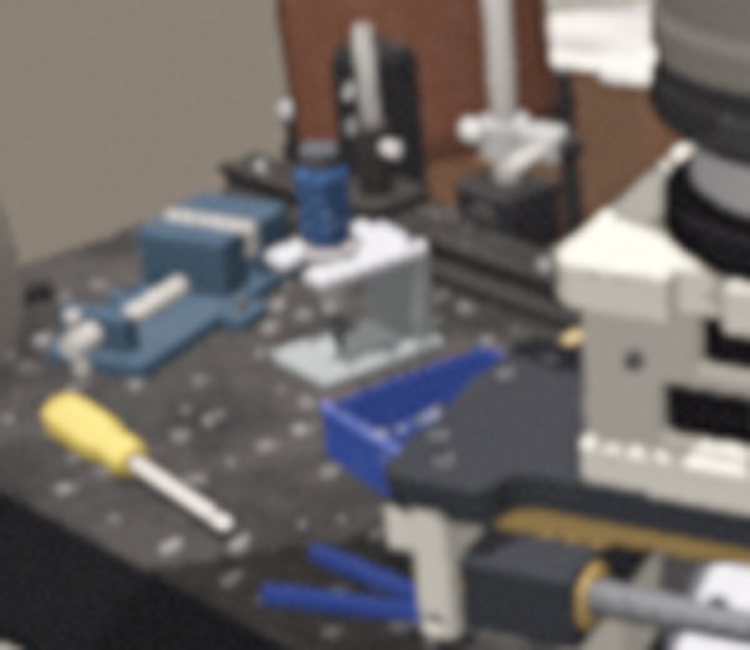

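Top crop: fork plate corners at about (154,199), (178,200), (151,231), (175,233), with the slot opening towards the image bottom (−x). The punch cap is at (156,219). On the blank, the red ring is at about (330,253) and the green dotted ring at (350,242). Next, sub-pixel measurements.

```bash
cat >> h.py <<'E'
from scipy.spatial.transform import Rotation as Ro
def toolR(o=None):
    o=o or monitor.get_obs(); return Ro.from_euler('xyz',o['tcp_rot']).as_matrix()
E
python3 - <<'E'
from h import *
import pickle
d=pickle.load(open('top0.pkl','rb'))
im=d['color'].astype(float)
B,G,R=im[...,0],im[...,1],im[...,2]
def cen(w,x0,x1,y0,y1):
    w=w[y0:y1,x0:x1].copy(); w[w<12]=0
    ys,xs=np.mgrid[y0:y1,x0:x1]; 
    pts=np.argwhere(w>0)[:,::-1].astype(np.float32)
    m=(w*xs).sum()/w.sum(),(w*ys).sum()/w.sum()
    return m, cv2.fitEllipse(pts+[x0,y0]) if 0 else None
r=cen(np.maximum(R-(G+B)/2,0),322,340,244,263)[0]
g=cen(np.maximum(G-R,0),342,358,234,252)[0]
print(r,g)
mo=onz(d,*r,28);mg=onz(d,*g,28);print('open',mo,'done',mg,np.linalg.norm(mo-mg))
# screws (dark blobs) and dimple, blank corners at z28
c=lambda x,y,s,x0,y0:((x+.5)/s-.5+x0,(y+.5)/s-.5+y0)
cb=[c(x,y,7,295,205) for x,y in[(88,290),(438,108),(548,312),(200,502)]]
P=np.array([onz(d,*p,28) for p in cb]);print(P,P.mean(0),np.linalg.norm(P-np.roll(P,1,0),axis=1))
cs=[c(x,y,10,140,190) for x,y in[(143,93),(385,108),(350,430),(110,412)]]
S=np.array([onz(d,*p,75) for p in cs]);print(S,np.linalg.norm(S-np.roll(S,1,0),axis=1))
for e in(S[0]-S[3],S[1]-S[2]):print('x-axis yaw',np.degrees(np.arctan2(e[1],e[0])))
e=S[0]-S[1];print('y yaw',np.degrees(np.arctan2(e[1],e[0]))-90)
print('cap',onz(d,*c(165,293,10,140,190),149))
# grip's square in crop
for p in[(213,243),(270,250),(278,335),(215,348)]:print('gripcorner81',onz(d,*c(*p,10,140,190),81))
Rt=toolR();print(Rt.round(3))
s=pickle.load(open('scene0.pkl','rb'))
print(proj(s,[[557,141,z] for z in(81,121+10,149)]))
E
```

```text
(np.float64(329.38256524153246), np.float64(253.32315380344252)) (np.float64(350.3779069767442), np.float64(242.3217054263566))
open [ 460.97621297 -255.44236926   28.        ] done [ 488.94724977 -311.09562126   28.        ] 62.286943713777006
[[ 480.86134682 -197.4517091    28.        ]
 [ 547.35936147 -330.13602037   28.        ]
 [ 470.25027942 -369.94636566   28.        ]
 [ 401.55032085 -238.19788508   28.        ]] [ 475.00532714 -283.93299505   28.        ] [ 89.16551855 148.41533751  86.77945682 148.58447578]
[[604.99907019 192.18374739  75.        ]
 [600.46992397 130.23228183  75.        ]
 [518.75510571 138.31382298  75.        ]
 [523.92731034 199.44249853  75.        ]] [81.39606694 62.11680328 82.11347533 61.34709998]
x-axis yaw -5.116328774042588
x-axis yaw -5.648147260394492
y yaw -4.181339588797513
cap [549.94159865 164.78914815 149.        ]
gripcorner81 [566.15227642 172.08562931  81.        ]
gripcorner81 [564.22467087 157.58526382  81.        ]
gripcorner81 [542.71997264 155.30569799  81.        ]
gripcorner81 [539.60603658 171.24199512  81.        ]
[[-0.     0.949  0.316]
 [ 0.001  0.316 -0.949]
 [-1.     0.    -0.001]]
[[222.75629466 180.45267399]
 [221.28897452 165.18801274]
 [220.74968388 159.55050848]]
```

Run:
```python
from h import *
import pickle
from scipy.optimize import least_squares
d=pickle.load(open('top0.pkl','rb'))
im=d['color'].astype(float)
B,G,R=im[...,0],im[...,1],im[...,2]
for n,w,u0,v0 in(('open',R-(G+B)/2,329.8,253.3),('done',G-R,350.2,242.3)):
    ys,xs=np.mgrid[int(v0)-8:int(v0)+10,int(u0)-8:int(u0)+10]
    W=np.maximum(w[ys,xs]-8,0)
    P=np.array([onz(d,a,b,28)[:2] for a,b in zip(xs.ravel(),ys.ravel())]);W=W.ravel()
    k=W>0;P=P[k];W=W[k]
    f=least_squares(lambda c:np.sqrt(W)*(np.hypot(*(P-c[:2]).T)-c[2]),[*P.mean(0),11.5],loss='soft_l1')
    print(n,k.sum(),f.x)
# white plate
m=(im[205:290,295:385].min(2)>200).astype(np.uint8)
c=max(cv2.findContours(m,0,2)[0],key=cv2.contourArea);print(cv2.contourArea(c))
q=np.array([onz(d,p[0]+295,p[1]+205,28)[:2] for p in c[:,0]],np.float32);print(cv2.minAreaRect(q))
# dimple/screws: dark blobs inside plate
for x,y in((170,378),(461,222),(387,264)):
    u,v=int(x/7+295),int(y/7+205);ys,xs=np.mgrid[v-3:v+4,u-3:u+4];W=np.maximum(200-im[ys,xs].mean(-1),0)
    print(onz(d,(W*xs).sum()/W.sum(),(W*ys).sum()/W.sum(),36 if x!=387 else 28))
```

```text
open 34 [ 461.81549227 -256.52670439   10.53560711]
done 35 [ 488.93708458 -309.79925557   10.32730917]
1899.5
((474.9908752441406, -283.0528564453125), (90.2751235961914, 150.6405029296875), 26.897348403930664)
[ 447.746868   -227.34714024   36.        ]
[ 503.82618514 -337.32099313   36.        ]
[ 488.93889528 -310.0335923    28.        ]
```

Request:
send_rows([
  [[0,0,0,7,0.0918],[0,0,0,7,0.0918],[0,0,0,7,0.0918],[0,0,0,2.5,0.0918],[0,0.02,-0.027,0,0.0918],[0,0.02,-0.027,0,0.0918],[0,0.02,-0.027,0,0.0918],[0,0.02,-0.027,0,0.0918],[0,0.02,-0.027,0,0.0918],[0,0.02,-0.027,0,0.0918]],
])

```text
time: 0.93
tool_pos: [302.4, -346.6, 221.7]
tcp_rot: [-2.573, 1.561, 2.021]
contact_force: [0.6, -0.4, -0.3]
grip_width: 91.7
```

```bash
cat >> h.py <<'E'
def st(target=None,yaw=None):
    o=monitor.get_obs();R=toolR(o);p=o['tool_pos']
    print('t',round(float(o['time']),2),'tcp',p.round(1),'zyaw',round(float(np.degrees(np.arctan2(R[1,2],R[0,2]))),2),'xaxis',R[:,0].round(4),'F',o['contact_force'].round(1),'w',round(float(o['grip_width']),1),'q',o['joint_positions'].round(2))
    if target is not None: print('tool shift mm',(R.T@(np.array(target)-p)).round(1))
E
python3 -c "
from h import *
st([549.5,165.6,226])"
```

```text
t 0.93 tcp [ 302.4 -346.6  221.7] zyaw -96.76 xaxis [-0.0041  0.0084 -1.    ] F [ 0.6 -0.4 -0.3] w 91.7 q [-1.02  0.23  1.69  0.    1.22  0.67]
tool shift mm [  -1.   185.1 -537.7]
```

Request:
send_rows([
  [[0,0.018,-0.035,0,0.0918],[0,0.018,-0.035,0,0.0918],[0,0.018,-0.035,0,0.0918],[0,0.018,-0.035,0,0.0918],[0,0.018,-0.035,0,0.0918],[0,0.018,-0.035,0,0.0918],[0,0.01,-0.035,0,0.0918],[0,0.01,-0.035,0,0.0918],[0,0.01,-0.035,0,0.0918],[0,0.01,-0.035,0,0.0918]],
])

```text
time: 1.77
tool_pos: [497.2, 0.9, 221.5]
tcp_rot: [-2.396, 1.558, 2.196]
contact_force: [-0.4, -0.3, 0.1]
grip_width: 91.5
```

```bash
python3 -c "
from h import *
st([549.5,165.6,226])"
```

```text
t 1.77 tcp [497.2   0.9 221.5] zyaw -96.91 xaxis [-0.0072  0.01   -0.9999] F [-0.4 -0.3  0.1] w 91.5 q [-0.16  0.3   1.6   0.01  1.25  1.53]
tool shift mm [  -3.2   32.1 -169.9]
```

Request:
send_rows([
  [[-0.001,0.007,-0.035,0,0.0918],[-0.001,0.007,-0.035,0,0.0918],[-0.001,0.007,-0.035,0,0.0918],[0,0.006,-0.03,0,0.0918],[0,0.003,-0.018,0,0.0918],[0,0,0,0,0.0918],[0,0,0,0,0.0918]],
])

```text
time: 2.35
tool_pos: [546.1, 165.0, 222.2]
tcp_rot: [-2.182, 1.554, 2.419]
contact_force: [0.3, -0.1, -1.0]
grip_width: 91.3
```

```bash
python3 -c "
from h import *
st([549.5,165.6,226])
cap('top','t1.png');d=cap('scene','s1.png');crop(d,'s1c.png',150,310,80,210,5)
import pickle;pickle.dump(d,open('s1.pkl','wb'))
"
```

```text
t 2.35 tcp [546.1 165.  222.2] zyaw -96.38 xaxis [-0.0126  0.0111 -0.9999] F [ 0.3 -0.1 -1. ] w 91.3 q [0.15 0.43 1.39 0.01 1.32 1.83]
tool shift mm [-3.9  3.3 -1. ]
```

View pics/s1.png

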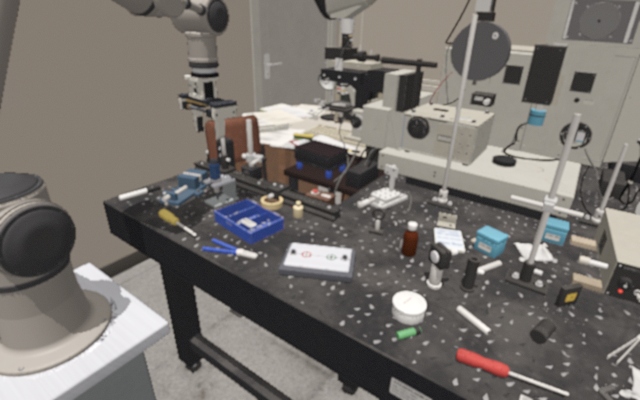

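View pics/s1c.png

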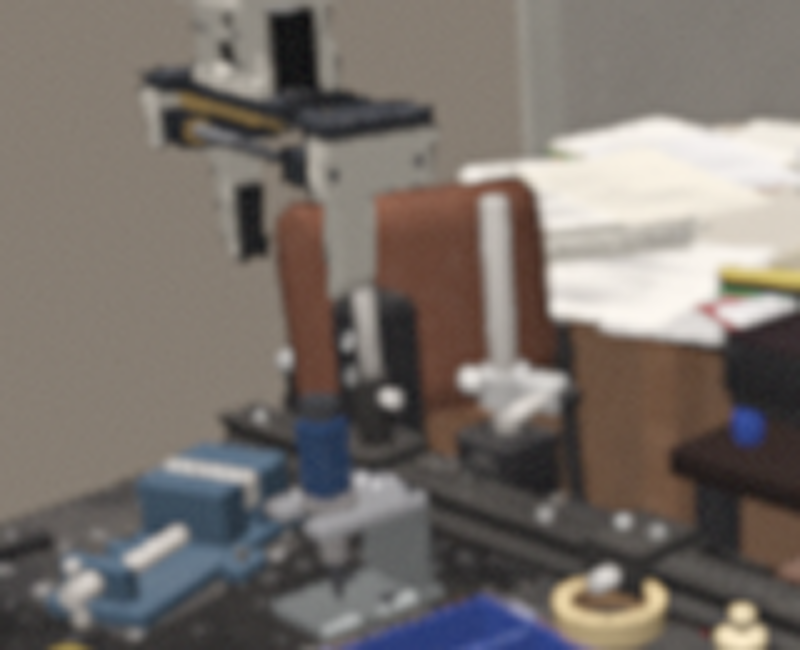

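View pics/t1.png

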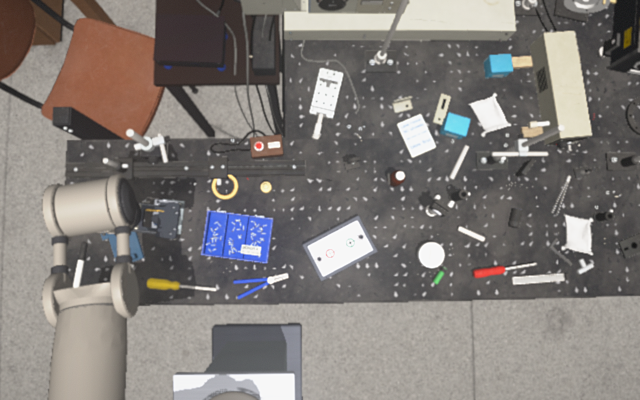

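Run:
```python
from h import *
import pickle
s=pickle.load(open('s1.pkl','rb'))
cr=lambda P:((proj(s,P)-[150,80]+.5)*5-.5).round(1)
print(cr([[549.5,165.5,z] for z in(81,131,149)]))
print(cr([monitor.get_obs()['tool_pos']]))
# grip blue mask columns in scene
im=s['color'].astype(int)[150:185,200:230]
m=(im[...,0]-im[...,2]>45)&(im[...,0]>80)
ys,xs=np.nonzero(m);print(ys.min()+150,ys.max()+150,xs.mean()+200, ys.mean()+150,m.sum())
c,r=ray(s,xs.mean()+200,ys.mean()+150); t=pickle.load(open('top0.pkl','rb'))
# cap triangulate: top ray of cap centre & scene grip axis plane: intersect scene ray-plane (vertical) with top ray
c2,r2=ray(t,*(((np.array([165,293])+.5)/10-.5)+[140,190]))
n=np.cross(r,[0,0,1]);k=n@(c-c2)/(n@r2);print('axis pt',c2+k*r2)
print('scene-only at z106',c+r*(106-c[2])/r[2])
```

```text
[[329.6 498.2]
 [321.7 422.2]
 [318.8 394.2]]
[[303.5 277.7]]
165 177 212.92592592592592 168.8148148148148 27
axis pt [552.10310007 176.11284018 109.15489152]
scene-only at z106 [561.68703237 188.53295925 106.        ]
```

```bash
python3 -c "
from h import *
st([549.5,165.6,100])"
```

```text
t 2.45 tcp [546.  163.9 222.4] zyaw -96.49 xaxis [-0.0125  0.0112 -0.9999] F [ 0.3 -0.1  0.4] w 92.0 q [0.15 0.43 1.4  0.01 1.32 1.83]
tool shift mm [122.3   5.   -0.9]
```

Request:
send_rows([
  [[0.03,0.001,-0.0005,-1.5,0.0918],[0.03,0.001,0,0,0.0918],[0.03,0.001,0,0,0.0918],[0.02,0.001,0,0,0.0918],[0,0,0,0,0.0918]],
])

```text
time: 2.87
tool_pos: [550.1, 158.2, 111.9]
tcp_rot: [-2.562, 1.559, 2.057]
contact_force: [-0.4, 0.0, -0.3]
grip_width: 92.0
```

```bash
python3 -c "
from h import *
st([549.5,165.6,88])
d=cap('scene','s2.png');crop(d,'s2c.png',150,310,80,210,5)
"
```

```text
t 2.87 tcp [550.1 158.2 111.9] zyaw -95.37 xaxis [-0.0056  0.0106 -0.9999] F [-0.4  0.  -0.3] w 92.0 q [0.14 0.54 1.54 0.01 1.06 1.8 ]
tool shift mm [24.  -1.2 -7.1]
```

View pics/s2c.png

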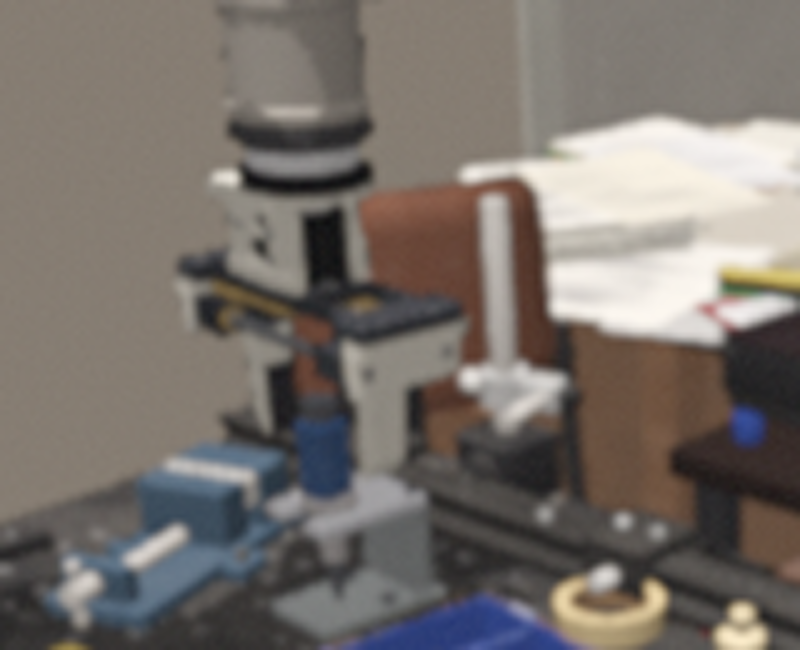

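The fingers straddle the punch, with its cap at about (318,400) in the crop, but the TCP has drifted 7 mm towards −y. I'll correct that while descending.

Request:
send_rows([
  [[0,-0.001,-0.0035,0,0.0918],[0.012,0,-0.0035,0,0.0918],[0.012,0,-0.001,0,0.0918],[0,0,0,0,0.0918]],
])

```text
time: 3.25
tool_pos: [553.8, 165.4, 94.2]
tcp_rot: [2.792, 1.557, 1.124]
contact_force: [-0.4, -0.2, 0.4]
grip_width: 92.0
```

```bash
python3 -c "
from h import *
st([549.5,165.6,88])
st([549.5,165.6,88])
"
```

```text
t 3.25 tcp [553.8 165.4  94.2] zyaw -95.59 xaxis [ 0.0058  0.0121 -0.9999] F [-0.4 -0.2  0.4] w 92.0 q [0.15 0.56 1.56 0.01 1.01 1.81]
tool shift mm [ 6.2 -4.4  0.3]
t 3.25 tcp [553.8 165.4  94.2] zyaw -95.59 xaxis [ 0.0058  0.0121 -0.9999] F [-0.4 -0.2  0.4] w 92.0 q [0.15 0.56 1.56 0.01 1.01 1.81]
tool shift mm [ 6.2 -4.4  0.3]
```

Request:
send_rows([
  [[0.006,-0.005,0,0,0.0918],[0,0,0,0,0.0918]],
])

```text
time: 3.42
tool_pos: [549.4, 166.3, 89.2]
tcp_rot: [2.642, 1.556, 0.974]
contact_force: [-0.4, -0.0, -0.7]
grip_width: 91.6
```

```bash
python3 -c "
from h import *
st([549.5,165.6,88])
"
```

```text
t 3.42 tcp [549.4 166.3  89.2] zyaw -95.58 xaxis [ 0.0085  0.0125 -0.9999] F [-0.4 -0.  -0.7] w 91.6 q [0.15 0.56 1.58 0.01 0.99 1.82]
tool shift mm [1.2 0.2 0.7]
```

Request:
send_rows([
  [[0,0,0,0,0.0],[0,0,0,0,0.0],[0,0,0,0,0.0],[0,0,0,0,0.0],[0,0,0,0,0.0],[0,0,0,0,0.0]],
])

```text
time: 3.92
tool_pos: [550.6, 166.8, 91.9]
tcp_rot: [2.456, 1.552, 0.788]
contact_force: [-0.2, 0.0, -0.6]
grip_width: 56.8
```

```bash
python3 -c "
from h import *
st([549.5,165.6,88])
"
```

```text
t 3.92 tcp [550.6 166.8  91.9] zyaw -95.55 xaxis [ 0.0131  0.0132 -0.9998] F [-0.2  0.  -0.6] w 56.8 q [0.15 0.56 1.57 0.01 0.99 1.82]
tool shift mm [ 3.9 -1.   1.4]
```

Request:
send_rows([
  [[0.003,-0.001,0.001,0,0.0],[0.0005,0,0,0,0.0],[0.0005,0,0,0,0.0],[0.0005,0,0,0,0.0],[0.0005,0,0,0,0.0],[0.0005,0,0,0,0.0]],
])

```text
time: 4.42
tool_pos: [549.8, 166.0, 86.9]
tcp_rot: [2.431, 1.551, 0.763]
contact_force: [-2.2, -0.7, 6.9]
grip_width: 27.7
```

```bash
python3 -c "
from h import *
st([549.5,165.6,88])
d=cap('scene','s3.png');crop(d,'s3c.png',150,310,80,210,5)
"
```

```text
t 4.42 tcp [549.8 166.   86.9] zyaw -95.54 xaxis [ 0.0141  0.0135 -0.9998] F [-2.2 -0.7  6.9] w 27.7 q [0.15 0.56 1.58 0.01 0.98 1.81]
tool shift mm [-1.1 -0.2  0.4]
```

View pics/s3c.png

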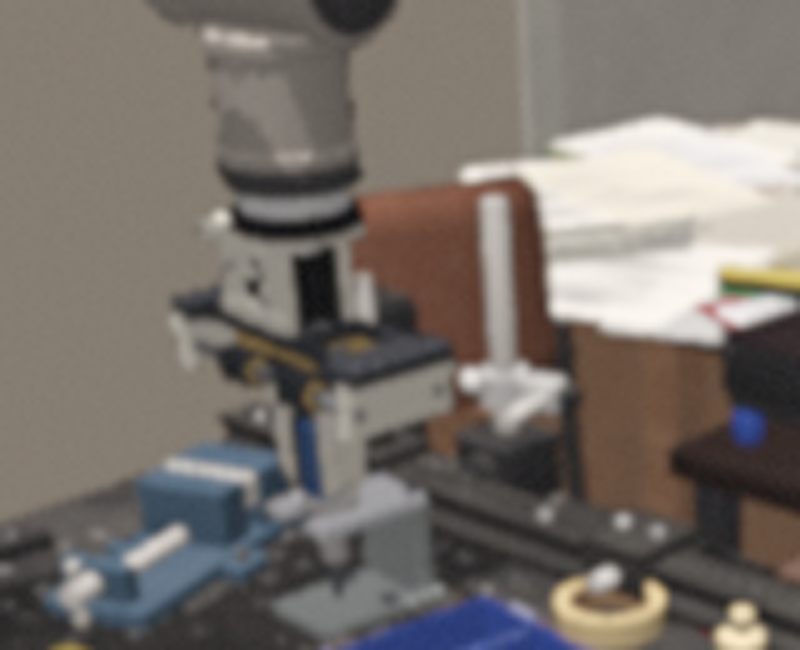

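Request:
send_rows([
  [[0,0,0,0,0.0],[0,0,0,0,0.0],[0,0,0,0,0.0]],
])

```text
time: 4.72
tool_pos: [549.7, 165.9, 86.9]
tcp_rot: [2.423, 1.551, 0.756]
contact_force: [-0.7, 0.1, 1.8]
grip_width: 27.1
```

```bash
python3 -c "
from h import *
st([549.5,165.6,88])
"
```

```text
t 4.72 tcp [549.7 165.9  86.9] zyaw -95.54 xaxis [ 0.0141  0.0133 -0.9998] F [-0.7  0.1  1.8] w 27.1 q [0.15 0.56 1.58 0.01 0.98 1.81]
tool shift mm [-1.1 -0.1  0.3]
```

The opening stops at 27.1 mm instead of 24. That fits a grip turned about 9° from the jaws, and the top crop shows the grip at about +5° with the fork at −5°. I'll open a little, turn and close again.

Request:
send_rows([
  [[0,0,0,0,0.05],[0,0,0,0,0.05],[0,0,0,0,0.05],[-0.001,0,0,-5,0.05],[0,0,0,-4.5,0.05],[0,0,0,0,0.04]],
])

```text
time: 5.22
tool_pos: [549.6, 165.8, 87.3]
tcp_rot: [2.277, 1.552, 0.782]
contact_force: [-0.4, -0.3, 0.4]
grip_width: 46.6
```

```bash
python3 -c "
from h import *
st([549.5,165.6,88])
d=cap('scene','s4.png');crop(d,'s4c.png',190,250,130,190,10)
"
```

```text
t 5.22 tcp [549.6 165.8  87.3] zyaw -85.68 xaxis [ 0.0132  0.0131 -0.9998] F [-0.4 -0.3  0.4] w 46.6 q [0.15 0.56 1.58 0.01 0.98 1.64]
tool shift mm [-0.7 -0.1  0.2]
```

View pics/s4c.png

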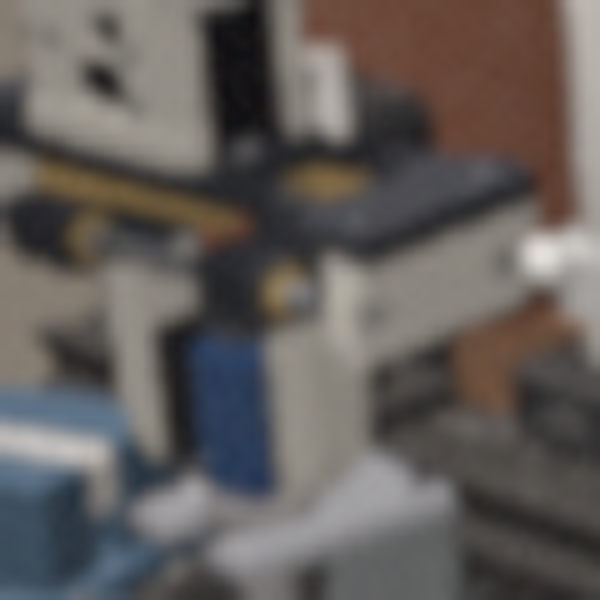

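Request:
send_rows([
  [[0,0,0,0,0.0],[0,0,0,0,0.0],[0,0,0,0,0.0],[0,0,0,0,0.0],[0,0,0,0,0.0],[0,0,0,0,0.0],[0,0,0,0,0.0]],
])

```text
time: 5.85
tool_pos: [549.6, 165.8, 87.2]
tcp_rot: [2.281, 1.552, 0.774]
contact_force: [-0.4, 0.3, -0.1]
grip_width: 24.5
```

```bash
python3 -c "
from h import *
st([549.5,165.6,88])
"
```

```text
t 5.85 tcp [549.6 165.8  87.2] zyaw -86.35 xaxis [ 0.0133  0.013  -0.9998] F [-0.4  0.3 -0.1] w 24.5 q [0.15 0.56 1.58 0.01 0.98 1.65]
tool shift mm [-0.8 -0.1  0.1]
```

Request:
send_rows([
  [[-0.008,0,0,0,0.0],[-0.014,0,0,0,0.0],[-0.014,0,0,0,0.0],[-0.014,0,0,0,0.0],[-0.014,0,0,0,0.0],[-0.014,0,0,0,0.0],[-0.014,0,0,0,0.0],[-0.008,0,0,0,0.0]],
])

```text
time: 6.52
tool_pos: [543.5, 163.7, 187.8]
tcp_rot: [-2.928, 1.56, 1.847]
contact_force: [0.1, -0.1, -3.1]
grip_width: 24.2
```

```bash
python3 -c "
from h import *
st([461.7,-256.4,190])
d=cap('scene','s5.png');crop(d,'s5c.png',170,270,90,190,7)
"
```

```text
t 6.52 tcp [543.5 163.7 187.8] zyaw -86.42 xaxis [-0.003   0.0107 -0.9999] F [ 0.1 -0.1 -3.1] w 24.2 q [0.15 0.45 1.46 0.01 1.23 1.66]
tool shift mm [  -6.4 -107.8  414.1]
```

View pics/s5c.png

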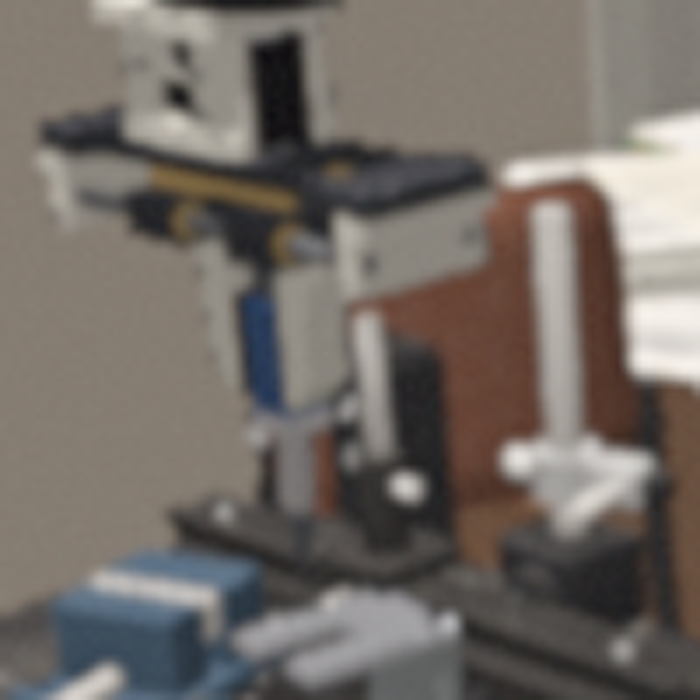

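Punch held upright, with its tip at about (300,550) in the crop, and the fork empty below. The force reads −3.1 N, its weight. Moving to the mark.

Request:
send_rows([
  [[0,-0.006,0.015,0,0.0],[0,-0.008,0.03,0,0.0],[0,-0.008,0.03,0,0.0],[0,-0.008,0.03,0,0.0],[0,-0.008,0.03,0,0.0],[0,-0.008,0.03,0,0.0],[0,-0.008,0.03,0,0.0],[0,-0.008,0.03,0,0.0],[0,-0.008,0.03,0,0.0],[0,-0.008,0.03,0,0.0]],
])

```text
time: 7.4
tool_pos: [479.1, -130.1, 180.6]
tcp_rot: [-2.753, 1.553, 2.033]
contact_force: [1.1, 0.6, -2.9]
grip_width: 24.1
```

```bash
python3 -c "
from h import *
st([461.7,-256.4,190])
"
```

```text
t 7.4 tcp [ 479.1 -130.1  180.6] zyaw -85.81 xaxis [-0.0078  0.0157 -0.9998] F [ 1.1  0.6 -2.9] w 24.1 q [-0.43  0.34  1.66  0.01  1.15  1.07]
tool shift mm [-11.2 -26.6 124.5]
```

Request:
send_rows([
  [[-0.002,-0.006,0.028,0,0.0],[-0.002,-0.006,0.028,0,0.0],[-0.002,-0.006,0.028,0,0.0],[0,-0.006,0.02,0,0.0],[0,-0.002,0.01,0,0.0],[0,0,0,0,0.0],[0,0,0,0,0.0]],
])

```text
time: 7.98
tool_pos: [455.5, -255.6, 180.6]
tcp_rot: [-2.548, 1.546, 2.229]
contact_force: [0.3, 0.3, -3.2]
grip_width: 23.9
```

```bash
python3 -c "
from h import *
o=[549.6,165.8,87.2]
R0=Ro.from_euler('xyz',[2.281,1.552,.774]).as_matrix()
tt=R0.T@(np.array([549.6,165.8,10])-o);print('tip in tool',tt)
st([461.7,-256.4,190])
ob=monitor.get_obs();print('tip pred',ob['tool_pos']+toolR(ob)@tt)
d=cap('scene','s6.png');crop(d,'s6c.png',260,380,170,290,6)
e=cap('top','t6.png');crop(e,'t6c.png',290,390,200,300,6)
import pickle;pickle.dump((d,e),open('p6.pkl','wb'))
"
```

```text
tip in tool [77.18636295 -1.10018359  0.94602902]
t 7.98 tcp [ 455.5 -255.6  180.6] zyaw -86.3 xaxis [-0.0149  0.0192 -0.9997] F [ 0.3  0.3 -3.2] w 23.9 q [-0.66  0.39  1.58  0.01  1.19  0.84]
tool shift mm [-9.5  6.   1. ]
tip pred [ 453.3540906  -255.10569067  103.41180769]
```

View pics/s6c.png

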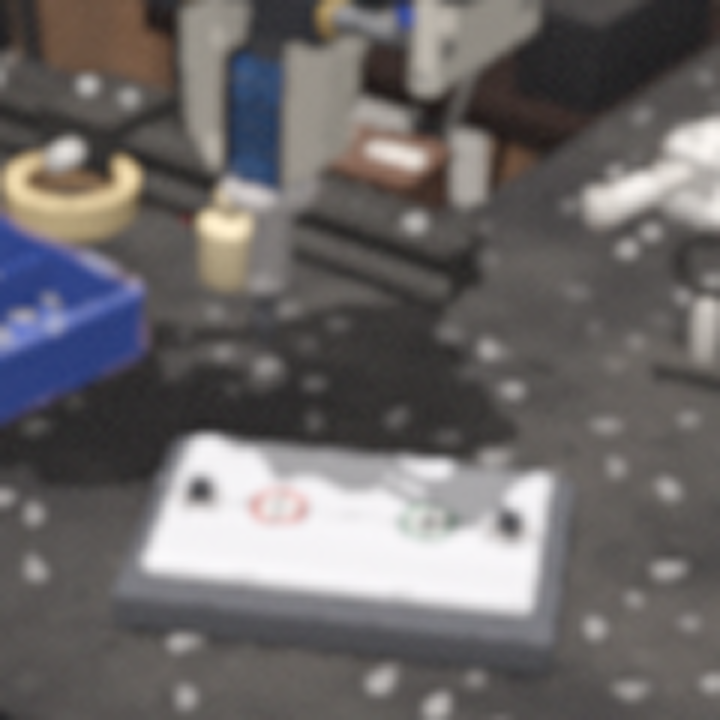

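View pics/t6c.png

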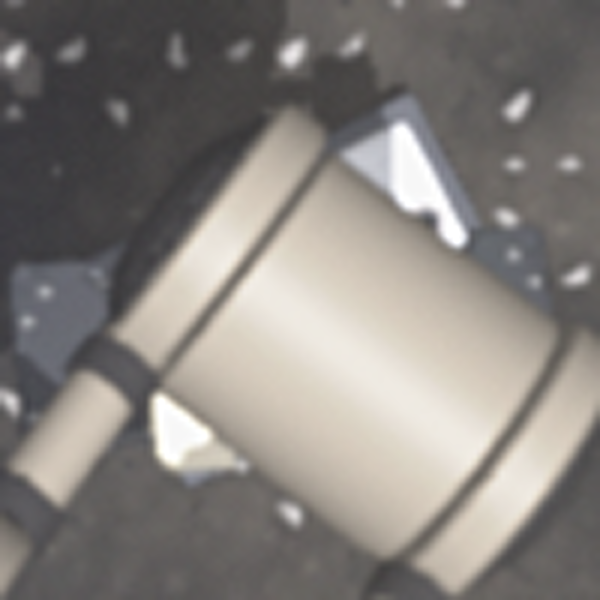

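Run:
```python
from h import *
import pickle
d,e=pickle.load(open('p6.pkl','rb'))
cr=lambda P:((proj(d,P)-[260,170]+.5)*6-.5).round(1)
print('mark',cr([[461.7,-256.4,28],[488.6,-309.9,28]]),'tip',cr([[453.35,-255.1,103.4]]))
```

```text
mark [[280.3 510.4]
 [429.4 526.9]] tip [[265.6 354.4]]
```

Request:
send_rows([
  [[0.012,0.002,0,0,0.0],[0.014,0.002,0,0,0.0],[0.012,0.001,0,0,0.0],[0,0,0,0,0.0]],
])

```text
time: 8.42
tool_pos: [462.5, -248.2, 142.6]
tcp_rot: [-2.627, 1.548, 2.158]
contact_force: [-1.0, 0.9, -4.3]
grip_width: 24.2
```

```bash
cat >> h.py <<'E'
TT=np.array([77.186,-1.1,.946])
def tip(target):
    ob=monitor.get_obs();R=toolR(ob);t=ob['tool_pos']+R@TT
    print('tip',t.round(1),'shift to target',(R.T@(np.array(target)-t)).round(1))
E
python3 -c "
from h import *
st();tip([461.7,-256.4,28])"
```

```text
t 8.42 tcp [ 462.5 -248.2  142.6] zyaw -85.83 xaxis [-0.0127  0.0191 -0.9997] F [-1.   0.9 -4.3] w 24.2 q [-0.64  0.44  1.63  0.01  1.1   0.85]
tip [ 460.4 -247.7   65.4] shift to target [37.3  1.   9.5]
```

Request:
send_rows([
  [[0,0.0005,0.006,0,0.0],[0.008,0,0.004,0,0.0],[0.008,0,0.002,0,0.0],[0,0,0,0,0.0],[0,0,0,0,0.0]],
])

```text
time: 8.83
tool_pos: [465.5, -258.5, 126.7]
tcp_rot: [-2.677, 1.55, 2.113]
contact_force: [-0.2, -0.7, -2.5]
grip_width: 24.0
```

```bash
python3 -c "
from h import *
st();tip([461.7,-256.4,28])"
```

```text
t 8.83 tcp [ 465.5 -258.5  126.7] zyaw -85.56 xaxis [-0.0109  0.0181 -0.9998] F [-0.2 -0.7 -2.5] w 24.0 q [-0.66  0.47  1.63  0.01  1.07  0.83]
tip [ 463.6 -258.1   49.6] shift to target [21.6 -1.6 -1.4]
```

Request:
send_rows([
  [[0.006,-0.0015,-0.0015,0,0.0],[0.005,-0.0005,0,0,0.0],[0,0,0,0,0.0],[0,0,0,0,0.0]],
])

```text
time: 9.17
tool_pos: [462.9, -257.1, 115.1]
tcp_rot: [-2.69, 1.55, 2.099]
contact_force: [-0.0, 1.2, -4.0]
grip_width: 23.8
```

```bash
python3 -c "
from h import *
st();tip([461.7,-256.4,28])
d=cap('scene','s7.png');crop(d,'s7c.png',280,350,200,270,10)
import pickle;pickle.dump(d,open('s7.pkl','wb'))
ob=monitor.get_obs();t=ob['tool_pos']+toolR(ob)@TT
print(((proj(d,[t,[461.7,-256.4,28]])-[280,200]+.5)*10-.5))
"
```

```text
t 9.17 tcp [ 462.9 -257.1  115.1] zyaw -85.6 xaxis [-0.0104  0.0178 -0.9998] F [-0.   1.2 -4. ] w 23.8 q [-0.66  0.48  1.65  0.01  1.03  0.83]
tip [ 461.1 -256.7   37.9] shift to target [ 9.9  0.7 -0.1]
[[267.10953659 517.91446186]
 [267.51254101 550.94000081]]
```

View pics/s7c.png

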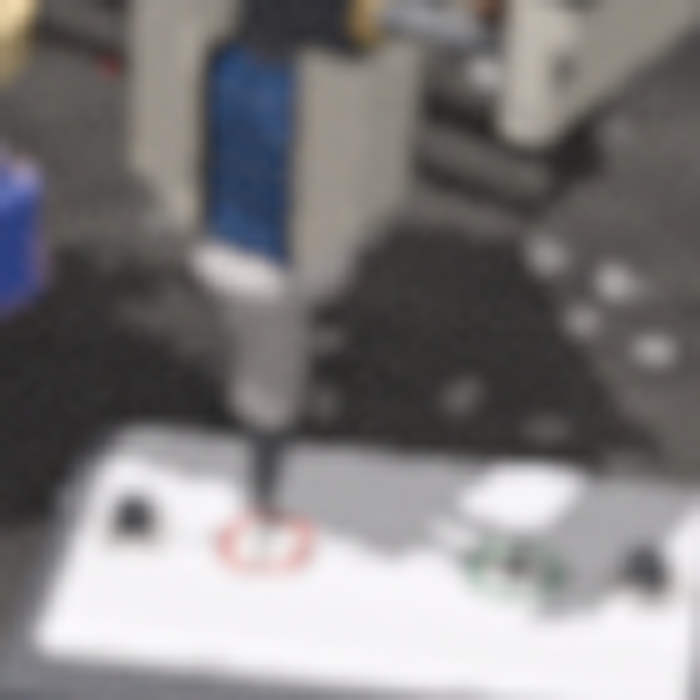

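Tip at about (264,515) in the crop, directly above the ring centre (266,545). Within 0.3 px of where I want it. Lowering to just above the surface.

Request:
send_rows([
  [[0.004,0.0007,-0.0001,0,0.0],[0.003,0,0,0,0.0],[0,0,0,0,0.0],[0,0,0,0,0.0]],
])

```text
time: 9.55
tool_pos: [463.8, -256.9, 107.8]
tcp_rot: [-2.708, 1.551, 2.081]
contact_force: [0.4, -0.4, -3.3]
grip_width: 24.3
```

```bash
python3 -c "
from h import *
st();tip([461.7,-256.4,28])
d=cap('scene','s8.png');crop(d,'s8c.png',290,330,235,265,16)
import pickle;pickle.dump(d,open('s8.pkl','wb'))
ob=monitor.get_obs();t=ob['tool_pos']+toolR(ob)@TT
print(((proj(d,[t,[461.7,-256.4,28]])-[290,235]+.5)*16-.5))
im=d['color'].astype(float);w=np.maximum(im[...,2]-im[...,:2].mean(-1)-15,0)[245:262,296:316]
"
```

```text
t 9.55 tcp [ 463.8 -256.9  107.8] zyaw -85.61 xaxis [-0.0097  0.0174 -0.9998] F [ 0.4 -0.4 -3.3] w 24.3 q [-0.66  0.49  1.66  0.01  1.02  0.83]
tip [ 462.1 -256.6   30.6] shift to target [ 2.6 -0.3 -0.2]
[[270.73785746 306.71204065]
 [268.32006562 321.8040013 ]]
```

View pics/s8c.png

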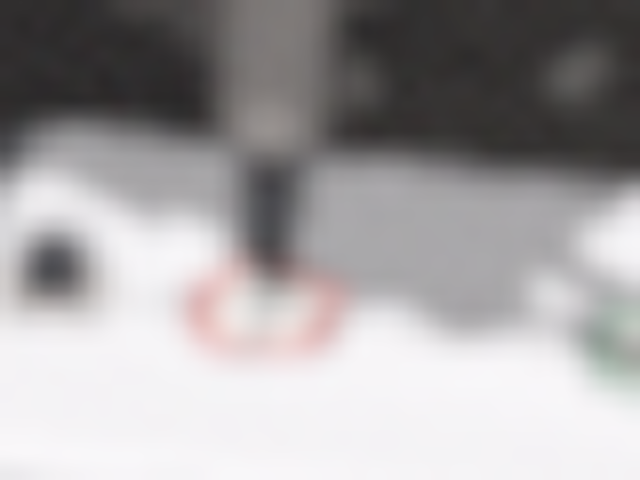

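Ring centre (267,310) and tip (270,~295) in the crop, with about 2 mm still to go. Now down to light contact.

Request:
send_rows([
  [[0.0025,-0.0005,0,0,0.0],[0.001,0,0,0,0.0],[0,0,0,0,0.0]],
])

```text
time: 9.85
tool_pos: [463.6, -257.1, 104.7]
tcp_rot: [-2.734, 1.552, 2.055]
contact_force: [-0.8, 0.6, 0.2]
grip_width: 24.2
```

```bash
python3 -c "
from h import *
st();tip([461.7,-256.4,28])
d=cap('scene','s9.png');crop(d,'s9c.png',290,330,235,265,16)
"
```

```text
t 9.85 tcp [ 463.6 -257.1  104.7] zyaw -85.6 xaxis [-0.0087  0.0166 -0.9998] F [-0.8  0.6  0.2] w 24.2 q [-0.66  0.49  1.66  0.01  1.01  0.83]
tip [ 461.9 -256.9   27.6] shift to target [-0.4 -0.2 -0.5]
```

View pics/s9c.png

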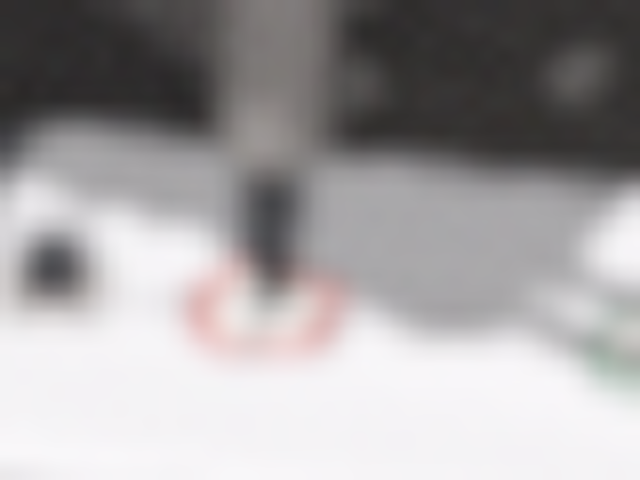

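Contact (Fz rose from −3.2 to 0.2 N), and the tip is at about (268,305), on the ring centre. Pressing straight down.

Request:
send_rows([
  [[0.003,0,0,0,0.0],[0.002,0,0,0,0.0]],
])

```text
time: 10.07
tool_pos: [463.8, -257.3, 100.9]
tcp_rot: [-2.759, 1.553, 2.03]
contact_force: [-2.1, 2.2, 9.8]
grip_width: 23.9
```

```bash
python3 -c "
from h import *
st();tip([461.7,-256.4,28])"
```

```text
t 10.07 tcp [ 463.8 -257.3  100.9] zyaw -85.59 xaxis [-0.0077  0.0156 -0.9998] F [-2.1  2.2  9.8] w 23.9 q [-0.66  0.49  1.67  0.01  1.    0.83]
tip [ 462.1 -257.1   23.7] shift to target [-4.3 -0.4 -0.8]
```

Request:
send_rows([
  [[0.003,0,0,0,0.0],[0.003,0,0,0,0.0]],
])

```text
time: 10.23
tool_pos: [463.8, -257.1, 96.6]
tcp_rot: [-2.795, 1.554, 1.995]
contact_force: [-2.2, 1.0, 3.7]
grip_width: 24.1
```

```bash
python3 -c "
from h import *
st();tip([461.7,-256.4,28])"
```

```text
t 10.23 tcp [ 463.8 -257.1   96.6] zyaw -85.58 xaxis [-0.0068  0.015  -0.9999] F [-2.2  1.   3.7] w 24.1 q [-0.66  0.5   1.67  0.01  0.98  0.83]
tip [ 462.3 -257.    19.4] shift to target [-8.6 -0.6 -0.8]
```

The force fell (snapped). A little further, to feel the solid stop.

Request:
send_rows([
  [[0.002,0,0,0,0.0],[0.001,0,0,0,0.0]],
])

```text
time: 10.4
tool_pos: [464.1, -257.1, 96.2]
tcp_rot: [-2.859, 1.556, 1.931]
contact_force: [-3.3, 2.3, 9.0]
grip_width: 23.6
```

```bash
python3 -c "
from h import *
st();tip([461.7,-256.4,28])
d=cap('scene','s10.png');crop(d,'s10c.png',290,330,235,265,16)"
```

```text
t 10.4 tcp [ 464.1 -257.1   96.2] zyaw -85.57 xaxis [-0.0053  0.014  -0.9999] F [-3.3  2.3  9. ] w 23.6 q [-0.66  0.5   1.67  0.01  0.98  0.83]
tip [ 462.6 -257.    19. ] shift to target [-9.  -0.9 -0.8]
```

View pics/s10c.png

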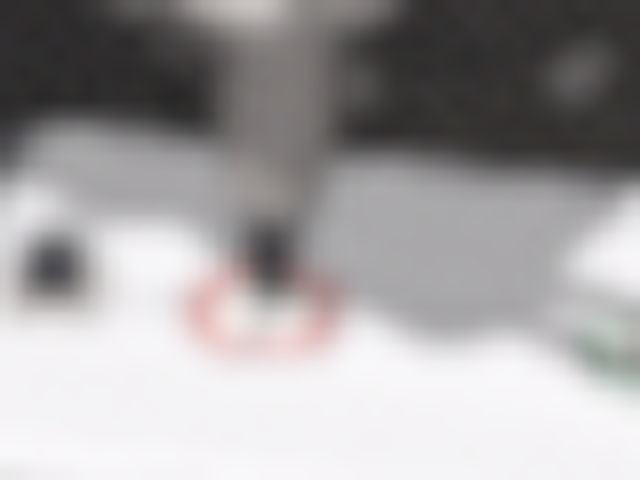

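Request:
send_rows([
  [[0.005,0,0,0,0.0],[0.005,0,0,0,0.0]],
])

```text
time: 10.62
tool_pos: [467.6, -257.2, 93.8]
tcp_rot: [2.626, 1.559, 1.132]
contact_force: [-3.5, 10.0, 36.9]
grip_width: 23.8
```

```bash
python3 -c "
from h import *
st();tip([461.7,-256.4,28])
d=cap('scene','s11.png');crop(d,'s11c.png',290,330,235,265,16)"
```

```text
t 10.62 tcp [ 467.6 -257.2   93.8] zyaw -85.62 xaxis [ 0.0051  0.0108 -0.9999] F [-3.5 10.  36.9] w 23.8 q [-0.65  0.5   1.68  0.01  0.97  0.83]
tip [ 467.  -257.4   16.6] shift to target [-11.4  -5.1  -1.5]
```

View pics/s11c.png

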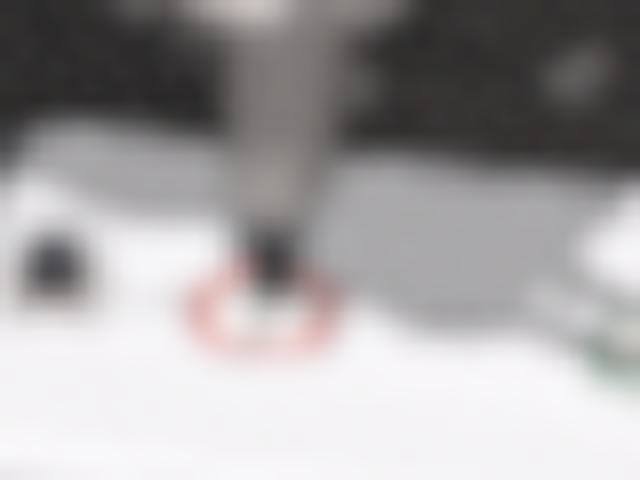

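Solid at about 40 N, with the point still in the ring, so it has been driven to the stop. Lifting.

Request:
send_rows([
  [[-0.006,0,0,0,0.0],[-0.01,0,0,0,0.0],[-0.014,0,0,0,0.0],[-0.014,0,0,0,0.0],[-0.014,0,0,0,0.0],[-0.014,0,0,0,0.0],[-0.014,0,0,0,0.0],[-0.01,0,0,0,0.0]],
])

```text
time: 11.33
tool_pos: [466.2, -257.3, 192.9]
tcp_rot: [2.837, 1.558, 1.343]
contact_force: [0.2, 0.6, -3.5]
grip_width: 23.7
```

```bash
python3 -c "
from h import *
st([545,163,195]);
d=cap('scene','s12.png');crop(d,'s12c.png',260,380,160,280,6)"
```

```text
t 11.33 tcp [ 466.2 -257.3  192.9] zyaw -85.6 xaxis [ 0.0029  0.0124 -0.9999] F [ 0.2  0.6 -3.5] w 23.7 q [-0.66  0.39  1.55  0.01  1.21  0.83]
tool shift mm [   3.4  110.8 -413. ]
```

View pics/s12c.png

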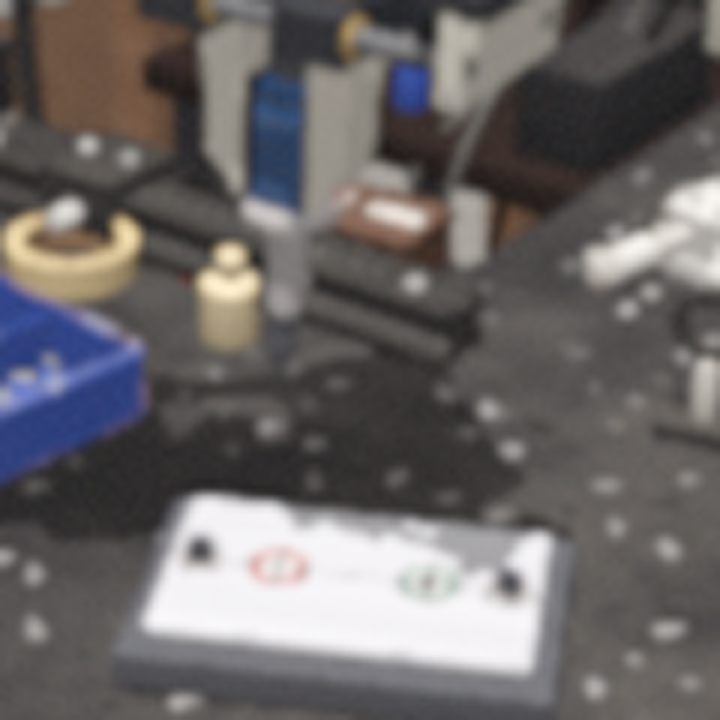

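Request:
send_rows([
  [[0,0.006,-0.015,0,0.0],[0,0.008,-0.03,0,0.0],[0,0.008,-0.03,0,0.0],[0,0.008,-0.03,0,0.0],[0,0.008,-0.03,0,0.0],[0,0.008,-0.03,0,0.0],[0,0.008,-0.03,0,0.0],[0,0.008,-0.03,0,0.0],[0,0.008,-0.03,0,0.0],[0,0.008,-0.03,0,0.0]],
])

```text
time: 12.22
tool_pos: [522.8, 37.0, 191.1]
tcp_rot: [-2.956, 1.562, 1.821]
contact_force: [1.3, 0.3, -3.4]
grip_width: 24.2
```

```bash
python3 -c "
from h import *
st([547,164,195])"
```

```text
t 12.22 tcp [522.8  37.  191.1] zyaw -86.32 xaxis [-0.0021  0.0084 -1.    ] F [ 1.3  0.3 -3.4] w 24.2 q [-0.08  0.37  1.58  0.01  1.19  1.42]
tool shift mm [  -2.9   32.3 -125.2]
```

Request:
send_rows([
  [[-0.001,0.008,-0.03,0,0.0],[-0.001,0.008,-0.03,0,0.0],[0,0.007,-0.025,0,0.0],[0,0.005,-0.018,0,0.0],[0,0.002,-0.006,0,0.0],[0,0,0,0,0.0],[0,0,0,0,0.0]],
])

```text
time: 12.8
tool_pos: [543.6, 159.2, 187.4]
tcp_rot: [-2.278, 1.557, 2.506]
contact_force: [0.6, -0.1, -3.8]
grip_width: 24.2
```

```bash
python3 -c "
from h import *
st([549,165.8,195])
d=cap('scene','s13.png');crop(d,'s13c.png',180,250,105,195,8)
import pickle;pickle.dump(d,open('s13.pkl','wb'))
ob=monitor.get_obs();R=toolR(ob);g=ob['tool_pos']-19*R[:,0]
f=lambda P:((proj(d,P)-[180,105]+.5)*8-.5).round(1)
print('pred grip,collar,neckend,tip',f([g,g-[0,0,31],g-[0,0,68],g-[0,0,96]]))
print('fork: seat, tine ends, seat back')
yaw=np.radians(-5);x=np.array([np.cos(yaw),np.sin(yaw),0]);y=np.array([-x[1],x[0],0]);s=np.array([549.5,165.8,75])
print(f([s,s-28*x+11*y,s-28*x-11*y,s-28*x+30*y,s-28*x-30*y]))
"
```

```text
t 12.8 tcp [543.6 159.2 187.4] zyaw -85.9 xaxis [-0.0115  0.0085 -0.9999] F [ 0.6 -0.1 -3.8] w 24.2 q [0.14 0.46 1.46 0.01 1.24 1.64]
tool shift mm [-7.6  5.8 -6.3]
pred grip,collar,neckend,tip [[254.7 291.1]
 [263.1 371.8]
 [272.9 465.8]
 [280.2 535.1]]
fork: seat, tine ends, seat back
[[288.7 611.4]
 [210.1 624.6]
 [243.7 640.8]
 [181.7 610.9]
 [273.3 655.1]]
```

View pics/s13c.png

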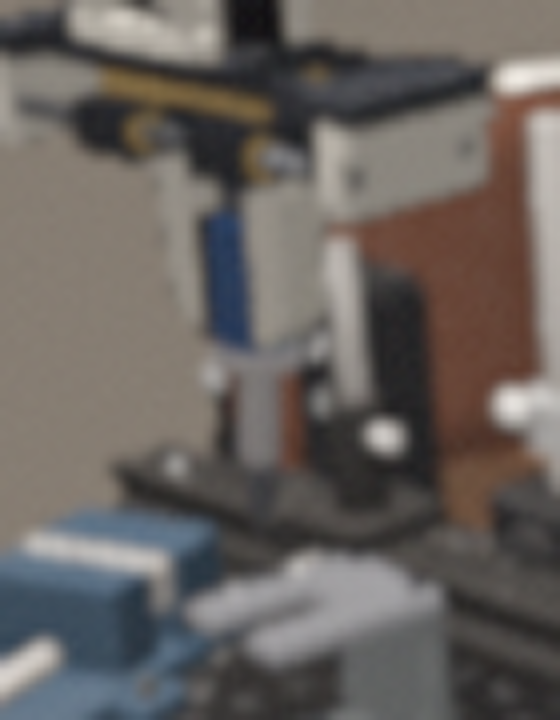

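The punch hangs from the jaws with its collar at about (257,350) and tip at (264,505) in the crop. It leans slightly (bottom towards −x) after the hard push. The fork slot is empty, with tines at (190,610) and (255,650). I'll correct laterally, then lower in stages.

Request:
send_rows([
  [[0,0.004,-0.003,0,0.0],[0.005,0.004,-0.003,0,0.0],[0.005,0,0,0,0.0],[0,0,0,0,0.0]],
])

```text
time: 13.18
tool_pos: [551.9, 162.0, 176.4]
tcp_rot: [-2.198, 1.557, 2.58]
contact_force: [0.1, -0.1, -3.8]
grip_width: 23.7
```

```bash
python3 -c "
from h import *
st([551.5,165.8,87.2])
d=cap('scene','s14.png');crop(d,'s14c.png',195,235,140,195,12)
import pickle;pickle.dump(d,open('s14.pkl','wb'))
ob=monitor.get_obs();R=toolR(ob);g=ob['tool_pos']-19*R[:,0]
f=lambda P:((proj(d,P)-[195,140]+.5)*12-.5).round(1)
print('pred grip,collar,neckend,tip',f([g,g-[0,0,31],g-[0,0,68],g-[0,0,96]]))
"
```

```text
t 13.18 tcp [551.9 162.  176.4] zyaw -86.22 xaxis [-0.0119  0.0075 -0.9999] F [ 0.1 -0.1 -3.8] w 23.7 q [0.15 0.48 1.45 0.01 1.22 1.65]
tool shift mm [89.2  0.9 -3.1]
pred grip,collar,neckend,tip [[225.6  47.9]
 [237.8 167.3]
 [252.  306.3]
 [262.6 408.9]]
```

View pics/s14c.png

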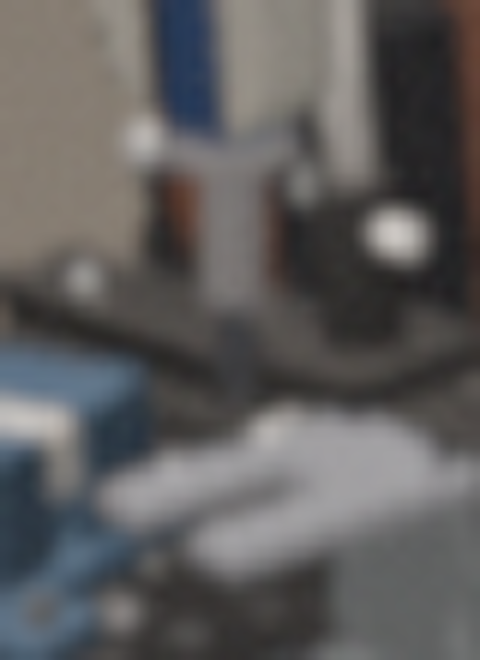

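Request:
send_rows([
  [[0.004,0.001,-0.004,0,0.0],[0.006,0,-0.001,0,0.0],[0.004,0,0,0,0.0],[0,0,0,0,0.0]],
])

```text
time: 13.57
tool_pos: [552.6, 166.9, 161.4]
tcp_rot: [-2.215, 1.557, 2.562]
contact_force: [-0.9, 0.7, -4.2]
grip_width: 23.5
```

```bash
python3 -c "
from h import *
st([552.5,165.8,87.2])
"
```

```text
t 13.57 tcp [552.6 166.9 161.4] zyaw -86.3 xaxis [-0.0114  0.0075 -0.9999] F [-0.9  0.7 -4.2] w 23.5 q [0.16 0.5  1.46 0.01 1.19 1.66]
tool shift mm [74.1  0.6  1.7]
```

Request:
send_rows([
  [[0.006,0,0.001,0,0.0],[0.007,0,0,0,0.0],[0.006,0,0,0,0.0],[0,0,0,0,0.0]],
])

```text
time: 13.9
tool_pos: [552.1, 166.0, 140.1]
tcp_rot: [-2.19, 1.557, 2.588]
contact_force: [-0.1, 0.2, -4.2]
grip_width: 24.0
```

```bash
python3 -c "
from h import *
st([552.5,165.8,87.2])
d=cap('scene','s15.png');crop(d,'s15c.png',195,235,140,195,12)
"
```

```text
t 13.9 tcp [552.1 166.  140.1] zyaw -86.28 xaxis [-0.0118  0.0073 -0.9999] F [-0.1  0.2 -4.2] w 24.0 q [0.15 0.52 1.49 0.01 1.14 1.66]
tool shift mm [52.9  0.9  0.6]
```

View pics/s15c.png

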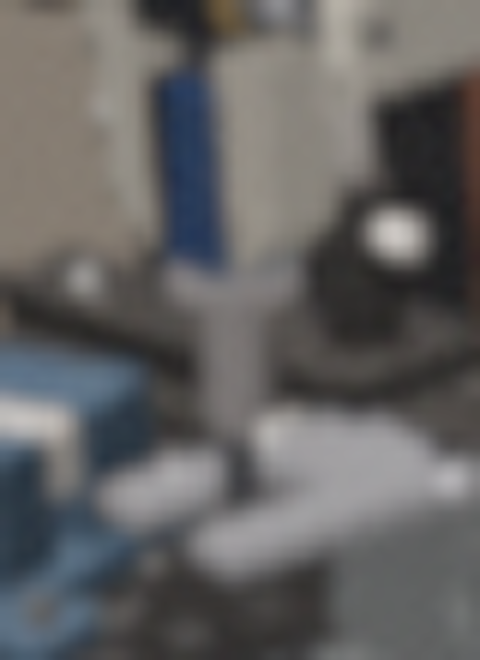

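The dark point passes between the tines at about (240,480) in the crop, with no contact force. Continuing down.

Request:
send_rows([
  [[0.007,0.0005,0.0005,0,0.0],[0.008,0,0,0,0.0],[0.007,0,0,0,0.0],[0,0,0,0,0.0]],
])

```text
time: 14.28
tool_pos: [553.1, 165.8, 117.0]
tcp_rot: [-2.29, 1.558, 2.487]
contact_force: [-0.5, 0.5, -4.1]
grip_width: 24.0
```

```bash
python3 -c "
from h import *
st([552.5,165.8,87.2])
d=cap('scene','s16.png');crop(d,'s16c.png',195,235,140,195,12)
"
```

```text
t 14.28 tcp [553.1 165.8 117. ] zyaw -86.28 xaxis [-0.0099  0.0076 -0.9999] F [-0.5  0.5 -4.1] w 24.0 q [0.15 0.54 1.52 0.01 1.09 1.65]
tool shift mm [29.8 -0.3  0.2]
```

View pics/s16c.png

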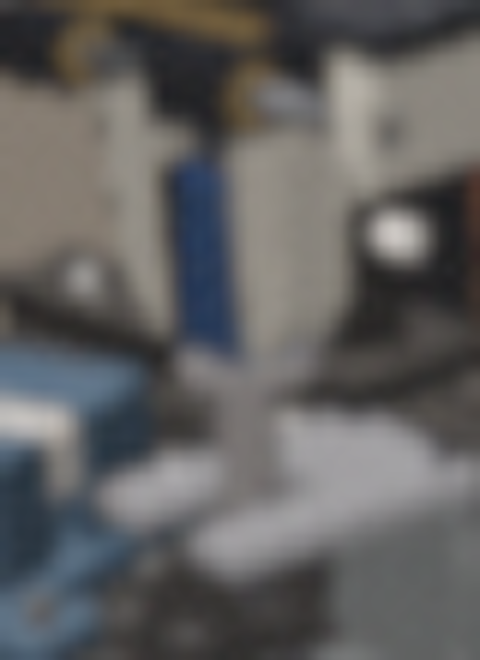

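Request:
send_rows([
  [[0.008,0,0,0,0.0],[0.008,0,0,0,0.0],[0.006,0,0,0,0.0],[0,0,0,0,0.0]],
])

```text
time: 14.67
tool_pos: [553.6, 166.1, 93.8]
tcp_rot: [-2.411, 1.559, 2.366]
contact_force: [0.5, 0.7, -4.4]
grip_width: 23.7
```

```bash
python3 -c "
from h import *
st([552.5,165.8,87.2])
d=cap('scene','s17.png');crop(d,'s17c.png',195,235,140,195,12)
"
```

```text
t 14.67 tcp [553.6 166.1  93.8] zyaw -86.28 xaxis [-0.0081  0.0079 -0.9999] F [ 0.5  0.7 -4.4] w 23.7 q [0.15 0.57 1.54 0.01 1.03 1.65]
tool shift mm [ 6.6 -1.1  0.2]
```

View pics/s17c.png

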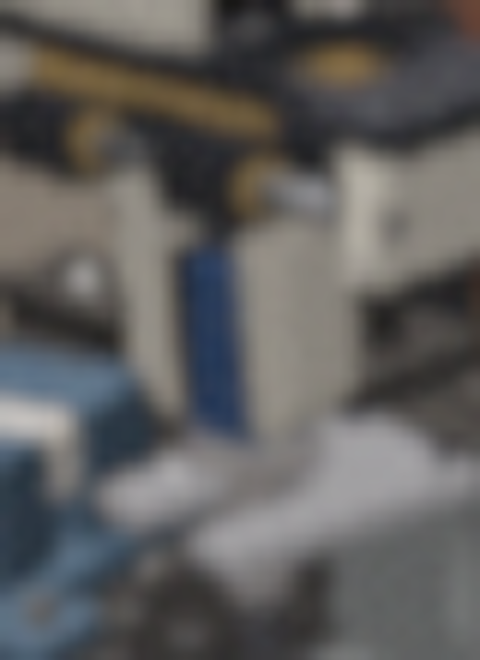

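Request:
send_rows([
  [[0.004,-0.001,0,0,0.0],[0.002,0,0,0,0.0],[0,0,0,0,0.0]],
])

```text
time: 14.97
tool_pos: [553.1, 166.2, 88.0]
tcp_rot: [-2.52, 1.56, 2.257]
contact_force: [0.3, 0.3, -3.1]
grip_width: 23.9
```

```bash
python3 -c "
from h import *
st([552.5,165.8,87.2])
"
```

```text
t 14.97 tcp [553.1 166.2  88. ] zyaw -86.28 xaxis [-0.0067  0.0082 -0.9999] F [ 0.3  0.3 -3.1] w 23.9 q [0.15 0.58 1.55 0.01 1.02 1.65]
tool shift mm [ 0.8 -0.6  0.3]
```

Request:
send_rows([
  [[0.002,0,0,0,0.0],[0.001,0,0,0,0.0]],
])

```text
time: 15.13
tool_pos: [553.3, 166.3, 86.7]
tcp_rot: [-2.642, 1.561, 2.136]
contact_force: [-4.7, -1.2, 7.7]
grip_width: 23.9
```

```bash
python3 -c "
from h import *
st([552.5,165.8,87.2])
"
```

```text
t 15.13 tcp [553.3 166.3  86.7] zyaw -86.27 xaxis [-0.0053  0.0083 -1.    ] F [-4.7 -1.2  7.7] w 23.9 q [0.15 0.58 1.55 0.01 1.01 1.65]
tool shift mm [-0.5 -0.9  0.4]
```

Request:
send_rows([
  [[0.001,-0.002,0,0,0.0],[0.001,-0.002,0,0,0.0]],
])

```text
time: 15.3
tool_pos: [551.6, 166.2, 86.7]
tcp_rot: [2.936, 1.562, 1.43]
contact_force: [1.9, -0.5, -0.3]
grip_width: 23.8
```

```bash
python3 -c "
from h import *
st([549.6,165.8,87.2])
d=cap('scene','s18.png');crop(d,'s18c.png',195,235,140,195,12)
"
```

```text
t 15.3 tcp [551.6 166.2  86.7] zyaw -86.27 xaxis [ 0.0013  0.0091 -1.    ] F [ 1.9 -0.5 -0.3] w 23.8 q [0.15 0.57 1.56 0.01 1.   1.65]
tool shift mm [-0.5 -2.1  0.3]
```

View pics/s18c.png

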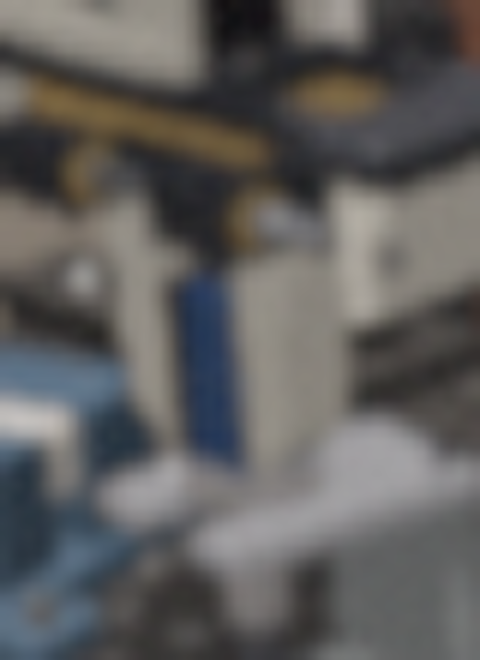

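Request:
send_rows([
  [[0.0015,-0.001,0,0,0.0],[0,0,0,0,0.03],[0,0,0,0,0.04],[0,0,0,0,0.05],[0,0,0,0,0.06],[0,0,0,0,0.07],[0,0,0,0,0.08],[0,0,0,0,0.0918],[0,0,0,0,0.0918],[0,0,0,0,0.0918]],
])

```text
time: 16.18
tool_pos: [550.3, 166.3, 86.0]
tcp_rot: [2.877, 1.561, 1.371]
contact_force: [-0.9, 0.1, -1.2]
grip_width: 78.4
```

```bash
python3 -c "
from h import *
st([551,165.8,210])
d=cap('scene','s19.png');crop(d,'s19c.png',195,235,140,195,12)
"
```

```text
t 16.18 tcp [550.3 166.3  86. ] zyaw -86.26 xaxis [ 0.0019  0.0094 -1.    ] F [-0.9  0.1 -1.2] w 78.4 q [0.16 0.57 1.57 0.01 1.   1.65]
tool shift mm [-124.     0.9   -0.6]
```

View pics/s19c.png

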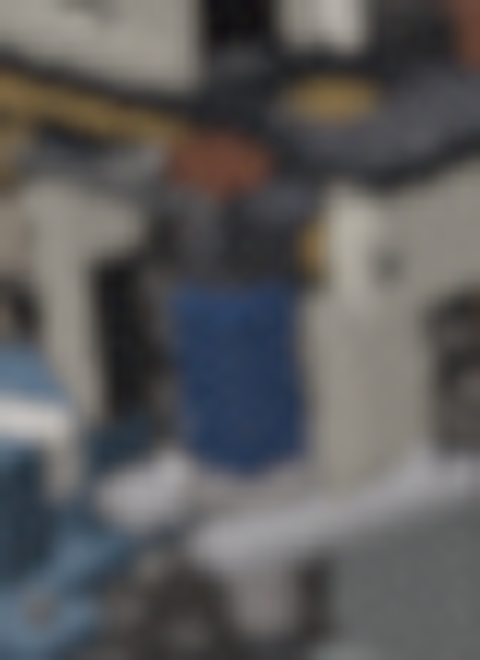

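The punch stands free in the fork, upright, with the fingers clear on both sides. Backing straight up.

Request:
send_rows([
  [[-0.01,0,0,0,0.0918],[-0.015,0,0,0,0.0918],[-0.015,0,0,0,0.0918],[-0.015,0,0,0,0.0918]],
])

```text
time: 16.57
tool_pos: [548.0, 165.4, 141.0]
tcp_rot: [-2.577, 1.561, 2.201]
contact_force: [0.7, -0.3, 0.9]
grip_width: 91.6
```

Request:
send_rows([
  [[-0.02,0,0,0,0.0918],[-0.025,0,0,0,0.0918],[-0.025,0,0,0,0.0918],[-0.025,0,0,0,0.0918],[-0.025,0,0,0,0.0918]],
])

```text
time: 16.98
tool_pos: [546.7, 164.0, 268.0]
tcp_rot: [-2.33, 1.559, 2.448]
contact_force: [1.3, 0.9, 0.6]
grip_width: 92.0
```

Request:
send_rows([
  [[0,-0.02,0.03,0,0.0918],[0,-0.02,0.035,0,0.0918],[0,-0.02,0.035,0,0.0918],[0,-0.02,0.035,0,0.0918],[0,-0.02,0.035,0,0.0918],[0,-0.02,0.035,0,0.0918],[0,-0.01,0.02,0,0.0918],[0,0,0,0,0.0918]],
])

```text
time: 17.65
tool_pos: [430.3, -75.3, 279.8]
tcp_rot: [1.888, 1.554, 0.389]
contact_force: [0.4, -0.8, 0.4]
grip_width: 91.9
```

```bash
python3 -c "
from h import *
st()
d=cap('scene','s20.png');crop(d,'s20c.png',195,235,140,195,12)
e=cap('top','t20.png');crop(e,'t20c.png',140,196,190,245,10)
crop(e,'t20b.png',295,385,205,290,7)
"
```

```text
t 17.65 tcp [430.3 -75.3 279.8] zyaw -85.85 xaxis [ 0.016   0.0066 -0.9999] F [ 0.4 -0.8  0.4] w 91.9 q [-0.36  0.13  1.66  0.01  1.34  1.14]
```

View pics/s20c.png

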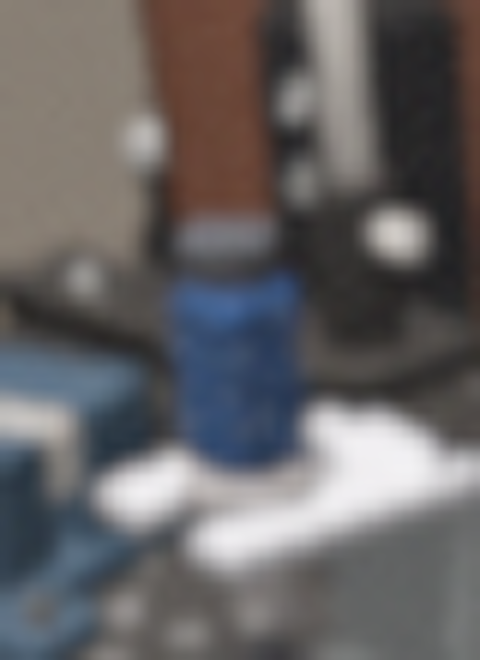

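View pics/t20.png

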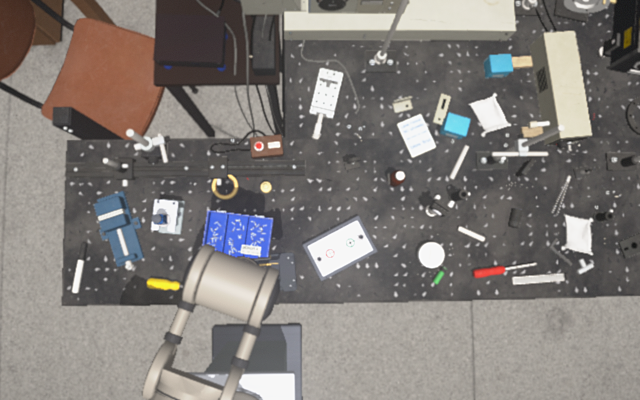

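View pics/t20c.png

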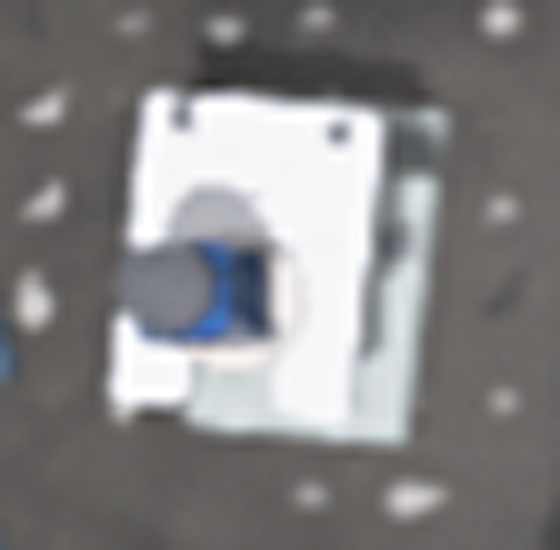

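View pics/t20b.png

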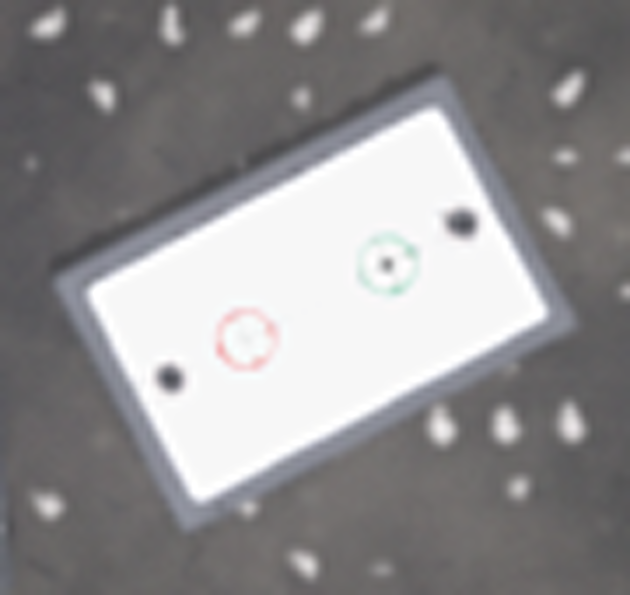

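The punch is back upright at its first place: the cap is at (165,290) in the top crop against (165,293) before. Bystanders are unmoved and the arm is clear. Handing in.

```bash
python3 -c "
from plant import close_job
print(close_job())"
```

```text
the job is handed in; nothing more can be done
None
```

I took the punch from its fork, fired it on the red-ringed mark and hung it back. I then let go, moved the arm clear and handed the job in at about 18 s.

- **Punching:** At touch the point was within about 1 mm of the mark's centre. The net push rose to about 13 N, fell to about 7 N at the snap, then went solid, and I pressed on to about 40 N at the stop. That matches a complete firing.
- **Not confirmed by camera:** no dimple shows in the red ring afterwards, so the forces and the travel are my only evidence that it fired.
- **Grip trouble:**
  - The first grasp was about 9° off the grip's flats, so I opened, turned and gripped again.
  - The 40 N push tipped the punch a few degrees in the jaws and moved the gripper about 3.5 mm sideways, while the point stayed in the ring. I straightened the punch on the fork before letting go.
- **Last pictures:** the punch hangs upright in the fork. Its cap is within about 1 pixel of where it started in both views. By eye, the lens holder, bottle, tin and weight have not moved.

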